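# Reverse the ratchet and torque the gearcase nut

### The arm

A 7-joint arm with a two-finger parallel gripper is mounted at the origin on the work surface. World frame = base frame: x ahead of the robot, y to its left, z up, the work surface at z = 0. Lengths are in m, angles in rad, forces in N, time in s.
With the tool pointing down it reaches from about 0.425 to 0.925 m from the base axis. Payload 6.8 kg.
Tool frame: the origin (TCP) lies on the centre line of the jaws, within the pads' length; the fingertips stand 17 mm ahead of it and the grasp point (between the pads) lies 2 mm behind it; z points along the fingers, x is the direction in which the jaws open and shut, and the axes are right-handed (so a half turn about z gives the same grasp; the last joint's range is limited). The gripper opens to 85 mm and grips with 20 to 120 N. Pads are 22 mm wide; open, the fingers measure 114 mm over their backs; the gripper's body (76 mm by 85 mm) begins 54 mm behind the grasp point. The pads swing forward as they close: fully open they stand 13 mm farther back than shut.
Start: joints at [-1.277, 0.477, 0.022, 1.555, -0.011, 1.109, -0.083], TCP at [0.264, 0.621, 0.248] pointing down, gripper open.
Joint ranges: [-2.96, 2.96], [-0.34, 2.1], [-1.41, 1.46], [0.24, 2.44], [-1.37, 4.51], [0.17, 1.92], [-2.96, 2.96]. Speed limits (rad/s): [2.39, 2.39, 3.14, 3.14, 3.14, 3.14, 3.14].

### API

Orientations are given as a unit quaternion [w, x, y, z].
In Python, from station import status, read_camera, camera_model, bot gives the robot as it stands.
- The arm moves only by the tool arm_command, never from a script. Its argument "series" is a list of rows, each a list of 3 entries, a list of its own where there are three numbers: the finger opening in mm, from 0 to 85.4, then the shift along the tool's x, y, z in mm, then the turn about the tool's z in rad. In form: [[gripper, [dx, dy, dz], roll], ...]. A call has 1 to 8 rows; each row is the pose to reach, as a shift and turn from the pose commanded when the call began, along the tool's axes at that moment; what a row does not reach only later rows make up. A row lasts 1/8 s, in which the tool goes at most 62.5 mm and 10.7 degrees, less where a joint would pass 70% of its speed; a pose out of reach is approached as far as the arm can. A call with a gripper value outside its range is refused whole. The fingers move at their own pace and stop on an object; "squeeze" is the grip in N (left out, the last holds). Time passes only in rows, so rows that repeat a pose let the fingers close. It gives the time, the measured TCP pose, the force and the opening at its end, in the units of the state.
- status.get_obs(): the state, without advancing time (a new reading comes with each control period).
- read_camera(name): name is "scene" or "top"; returns the picture (420x560x3 uint8, blue, green, red); there is no depth.
- camera_model(name): a dict with "fov_y" (degrees; the focal length in pixels is half the picture's height over the tangent of half this angle, whatever the lens; pixels are square), "cx", "cy" (the principal point, pixels), "R" (3x3) and "t" (3): a world point X has camera coordinates R X + t. Camera axes: x right, y down, z forward; pixel columns grow to the right and rows downward; lengths in m; the calibration is good to about 2 mm. A picture is of the moment at which its call begins. camera_model takes no time and is no camera call.
- bot.hand_in(): hands the job in, once; it reports no verdict.
The state is a dict: "t": time; "q": joint angles; "joint_vel": joint speeds; "joint_torque": joint torques, N m; "eef_pos": TCP position; "tool_rot": TCP orientation; "contact_force": force on the tool from outside, world axes, zero at the start; "torque": the same for the moment, N m; "gripper_width": opening from 0.0 (shut) to 1.0 (fully open).
Only numpy, scipy, OpenCV 4.12 (cv2) and the standard library are available. Lean on these libraries where they do the work, as an engineer would, in place of code of your own. Each camera call takes 0.05 s, during which the arm holds its last target.

### The job

The ratchet torque wrench standing on the gearcase nut is still set to loosen: flip its red direction lever across to the tighten side, and only then swing the handle clockwise (seen from above) until the nut comes up tight and the needle stands in the green band; hold it there for half a second, never let the needle get to the red, and let go. Do not back the nut off, and leave the lever on the tighten side and the other things on the bench where they are.

Things in the scene. Friction and masses are not known exactly. Their poses are not given: they have to be found in the camera images.
- wrench_axis (a point): centre of the top face of the bright steel ratchet head, on the vertical axis about which nut and wrench turn; 116 mm above the bench. The head is a cylinder 84 mm across (height 87 to 116 mm) with a 74 mm wide neck reaching 80 mm out towards the handle
- gearcase: aluminium gearcase fixed to the bench under the wrench, 170 (x) x 150 (y) mm, 46 mm high, four bolted ears; origin at its underside, on the wrench axis
- grip (a point): middle of the black hand grip of the wrench, on its centre line, 190 mm out from the wrench axis, 100 mm above the bench. The grip is a round level bar 28 mm thick, 155 to 250 mm out, free air below. This point's x axis points outward along the handle, z up
- lever_knob (a point): centre of the red ball knob (20 mm across) of the direction lever, an 8 mm rod standing on the head 20 mm out from the wrench axis, towards the handle. The knob is 45 mm from the lever's hinge, which lies along the handle's centre line 119 mm above the bench; leaning over, the knob is 25 mm beside that line and 156 mm up, upright 164 mm up
- lever (a joint): direction lever, rad: 0 = leaning fully to the loosen side (white dot), 0.6 = upright, 1.2 = fully to the tighten side (green dot). Looking from the wrench axis out along the handle, loosen leans right, tighten leans left. It falls to either side by its weight; about 1 to 10 N sideways at the knob tip it over (more if a tooth is loaded). On a tooth it may stop 0.4 short of the end till the handle turns
- wrench: the ratchet head, origin on the wrench axis at bench height; x points out along the handle, y to the tighten side, z up. Swings at least 1.4 rad clockwise (seen from above) from the start, 0.2 N m friction. Lever at tighten: a clockwise swing carries the nut along after up to 0.52 rad of lost motion, an anticlockwise swing ratchets back freely; at loosen the other way round
- nut_mark (a point): black mark on the brass flange of the nut under the wrench (140 mm across, top 73 mm above the bench), 55 mm out from the wrench axis; shows the nut's turn; at the start on the gearcase's -x side. The nut runs with about 0.5 N m of friction for 0.3 to 0.65 rad clockwise (not known beforehand), then comes up hard
- needle (a joint): torque shown, rad: the handle bends clockwise about the wrench axis relative to the head, 12 N m per rad; springs back to 0 when let go. The thin red needle shows it on the white plate 138 mm out: black mark 0, green band 0.10 to 0.17 (6 to 11 N across the grip), red from 0.205. Running the nut down shows up to about 0.07
- screwdriver: screwdriver with red handle lying on the bench; bystander, origin at its underside (tools: near their middle)
- spanner: steel spanner lying on the bench; bystander, origin at its underside (tools: near their middle)
- deep_socket: steel socket, 22 mm across, 32 mm high, standing on a corner of the gearcase; bystander, origin at its underside (tools: near their middle)
- bearing_ring: steel ring 52 mm across, 14 mm high; bystander, origin at its underside (tools: near their middle)
- grease_jar: jar with blue cap, 56 mm across, 60 mm high; bystander, origin at its underside (tools: near their middle)
- hub_spacer: brass flanged spacer, 48 mm across, 30 mm high; bystander, origin at its underside (tools: near their middle)
Mind the look-alikes: they are no part of the job. Of the things like the part that bears nut_mark, leave any that is turquoise; of the rest the larger one is meant.

How it is judged:
On the way, in this order (a step that is already met when the one before it is completed fails the run):
1. the direction lever is over on the tighten side, the nut not yet turned (value of joint lever above 0.75 rad and y of nut_mark in the frame of gearcase below 0.008 m), for 0.2 s.
2. nut up tight with the needle held in the green band (y of nut_mark in the frame of gearcase above 0.013 m and value of joint needle between 0.1 and 0.17 rad), for 0.3 s.
At the end, for the whole second after the job is handed in: The lever is on the tighten side (over 0.75), the nut has been run up tight (its mark turned over 13 mm clockwise), the handle is let go so that the needle is back within 0.03 of zero, and every bystander is within 40 mm of where it stood (value of joint lever above 0.75 rad and y of nut_mark in the frame of gearcase above 0.013 m and value of joint needle between -0.03 and 0.03 rad and distance of each of screwdriver, spanner, deep_socket, bearing_ring, grease_jar, hub_spacer from where it was at the start of the episode below 0.04 m); the robot touches nothing.
It fails at once if the nut was backed off (y of nut_mark in the frame of gearcase below -0.008 m).
It fails at once if the needle got to the red (over 0.205): nut overloaded (value of joint needle above 0.205 rad).
It fails at once if a bystander was disturbed (distance of any of screwdriver, spanner, deep_socket, bearing_ring, grease_jar, hub_spacer from where it was at the start of the episode above 0.04 m).
It also fails if it takes over 61 s, if anything falls off the work surface, if the arm or the gripper's body presses on something with over 40 N, if the wrist force passes 120 N, or if a joint passes its speed limit or range.

## Working session

There is one attempt and no reset: what is moved stays moved. The work goes in short steps, Python scripts to look and compute and a tool call to move; the robot and the scene stay as the last step left them, time stands still between calls to the robot, and variables do not carry over. Pictures are saved under pics/ and viewed, and the job is handed in when it is done.

Besides the shell and the picture viewer there is one more tool, called after "Emit:" as a command line: name --argument value ..., lists and objects as JSON in quotes. arm_command: Moves the arm, as the interface text tells. Its arguments: {"type":"object","properties":{"series":{"type":"array"},"squeeze":{"type":"number"}},"required":["series"]}

```bash
ls; mkdir -p pics; python3 - <<'E'
from station import status, read_camera, camera_model, bot
import cv2
for n in ("scene","top"):
    cv2.imwrite(f"pics/{n}0.png",read_camera(n)); m=camera_model(n); print(n,m)
print(status.get_obs())
E
```

```text
pics
scene {'fov_y': 46.53300681735699, 'cx': 273.92928558029683, 'cy': 206.38671556690414, 'R': array([[-0.14449436,  0.98949519, -0.00454429],
       [ 0.79350677,  0.11312837, -0.597954  ],
       [-0.59115852, -0.09000691, -0.80151754]]), 't': array([ 0.06637322, -0.34844402,  1.42565475])}
top {'fov_y': 49.030622783127484, 'cx': 281.6026505015052, 'cy': 207.05318090518884, 'R': array([[-0.00175356, -0.99996867,  0.00771942],
       [-0.99811438,  0.00127656, -0.06136821],
       [ 0.06135643, -0.00781247, -0.99808534]]), 't': array([5.76510741e-04, 5.13945669e-01, 1.22271106e+00])}
{'t': 0.1, 'q': array([-1.27708111,  0.4777253 ,  0.02235729,  1.55634698, -0.01151316,
        1.10929327, -0.08308396]), 'joint_vel': array([-1.73076768e-03, -2.78857805e-03, -1.24827156e-03, -5.16730838e-03,
        7.31767202e-05, -1.66592449e-03,  2.90291508e-04]), 'joint_torque': array([ 4.18201045e-03, -5.97761178e+01,  1.61365706e+00, -2.81955439e+01,
        1.28280313e-02,  5.05113218e-03,  2.19318895e-05]), 'eef_pos': array([0.26380196, 0.62077003, 0.24742029]), 'tool_rot': array([ 5.00442458e-04,  8.33988252e-01,  5.51781587e-01, -6.52498787e-04]), 'contact_force': array([ 0.38303078,  1.08788615, -1.18617638]), 'torque': array([-0.01020556, -0.01576463,  0.01261251]), 'gripper_width': 1.0035540329911221}
```

View pics/scene0.png

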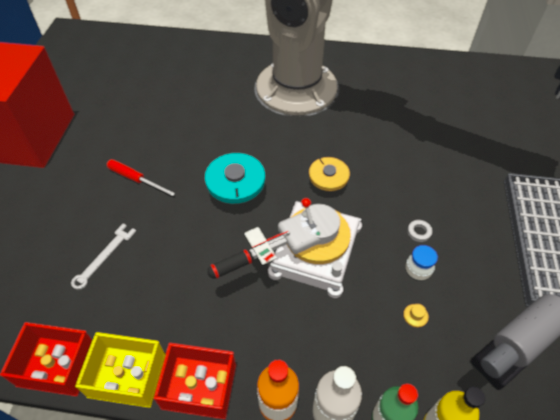

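View pics/top0.png

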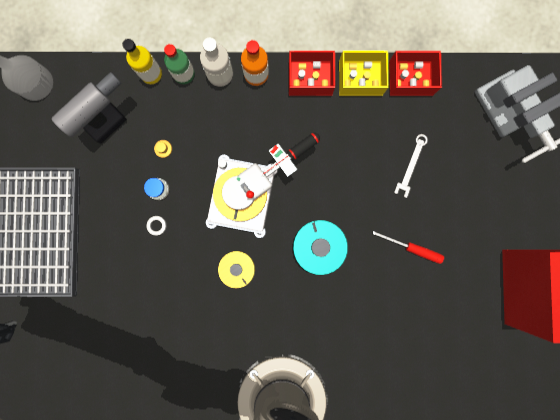

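The wrench stands in the scene view at about (318,225), with its grip at (232,262). In the top view it is at about (240,190), with the grip at (305,145). The handle points away from the robot and to its right. Next I'll zoom in and measure.

```bash
cat > h.py <<'E'
import numpy as np, cv2
from station import status, read_camera, camera_model, bot
def K(m):
    f=210/np.tan(np.radians(m['fov_y']/2)); return f
def proj(n,X):
    m=camera_model(n); c=m['R']@np.array(X)+m['t']; f=K(m); return np.array([m['cx']+f*c[0]/c[2], m['cy']+f*c[1]/c[2]])
def ray(n,u,v):
    m=camera_model(n); f=K(m); d=m['R'].T@np.array([(u-m['cx'])/f,(v-m['cy'])/f,1]); o=-m['R'].T@m['t']; return o,d/np.linalg.norm(d)
def plane(n,u,v,z):
    o,d=ray(n,u,v); return o+d*(z-o[2])/d[2]
def tri(a,b):
    A=np.zeros((3,3));B=np.zeros(3)
    for o,d in (ray('scene',*a),ray('top',*b)):
        P=np.eye(3)-np.outer(d,d);A+=P;B+=P@o
    return np.linalg.solve(A,B)
def crop(n,x,y,w,h,s,name):
    im=read_camera(n); cv2.imwrite(f'pics/{name}.png',cv2.resize(im[y:y+h,x:x+w],None,fx=s,fy=s,interpolation=cv2.INTER_CUBIC)); return im
E
python3 - <<'E'
from h import *
for n,x,y in(('scene',200,180),('top',200,120)):
    im=cv2.imread(f'pics/{n}0.png'); w,h=(170,120) if n=='scene' else (130,125)
    s=4.6
    cv2.imwrite(f'pics/{n}0z.png',cv2.resize(im[y:y+h,x:x+w],None,fx=s,fy=s,interpolation=cv2.INTER_CUBIC))
    hsv=cv2.cvtColor(im,cv2.COLOR_BGR2HSV)
    H,S,V=cv2.split(hsv)
    red=(((H<6)|(H>174))&(S>170)&(V>90)).astype(np.uint8)
    k,l,st,c=cv2.connectedComponentsWithStats(red)
    for i in range(1,k):
        if x<=c[i][0]<x+w and y<=c[i][1]<y+h: print(n,'red',c[i],st[i])
    br=((H>18)&(H<32)&(S>120)&(V>100)).astype(np.uint8)
    k,l,st,c=cv2.connectedComponentsWithStats(br)
    for i in range(1,k):
        if x<=c[i][0]<x+w and y<=c[i][1]<y+h and st[i][4]>20: print(n,'brass',c[i],st[i])
E
```

```text
scene red [305.71875  201.796875] [301 198  10   9  64]
scene red [273.7 236.4] [267 234  14   6  20]
scene red [247.75       256.04166667] [244 250   8  13  48]
scene red [268.83333333 256.38888889] [266 254   7   6  18]
scene red [214.74 270.34] [211 264   8  14  50]
scene brass [328.29883946 246.89071567] [ 295  211   55   53 1034]
top red [314.68 137.  ] [311 133   8  10  25]
top red [274.08695652 149.        ] [271 145   7   8  23]
top red [292.375      153.54166667] [289 149   7  10  24]
top red [283. 159.] [283 159   1   1   1]
top red [249.75609756 194.        ] [247 191   7   7  41]
top brass [224.56699029 192.34174757] [213 168  32  52 515]
top brass [252.32035928 208.43413174] [236 192  31  29 334]
```

```bash
ls pics
```

```text
scene0.png
scene0z.png
top0.png
top0z.png
```

View pics/scene0z.png

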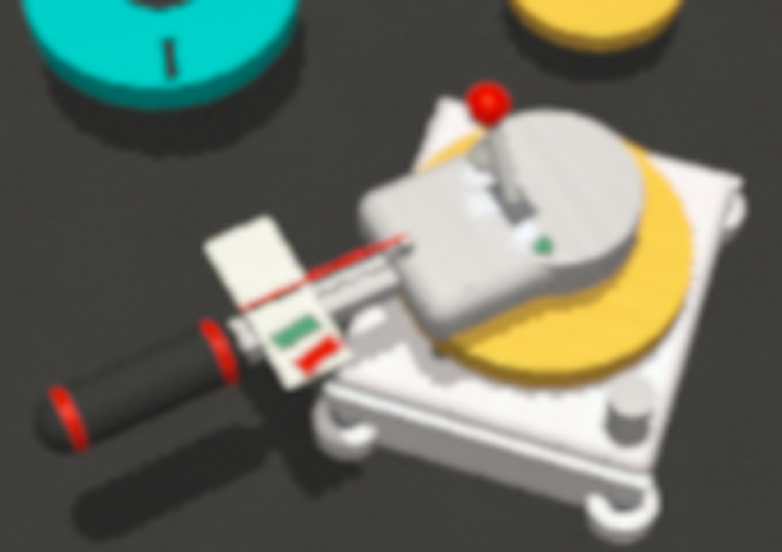

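View pics/top0z.png

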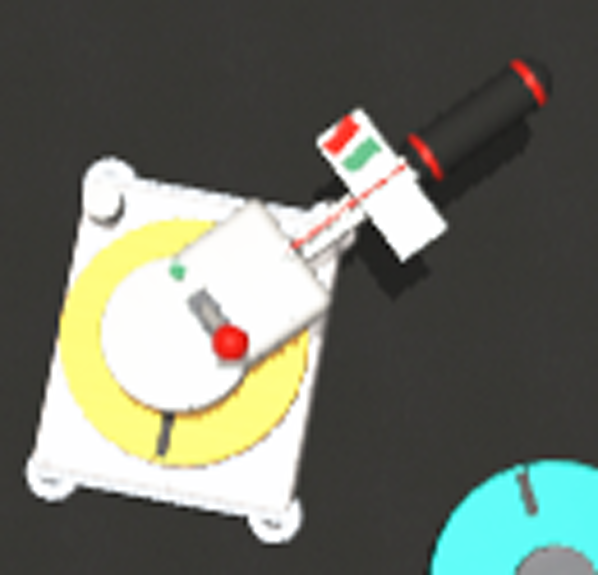

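```bash
python3 - <<'E'
from h import *
# knob
print('knob',tri((305.7,201.8),(249.76,194)))
b1=tri((247.75,256.04),(292.4,153.5)); b2=tri((214.74,270.34),(314.7,137.)); print('bands',b1,b2)
im=cv2.imread('pics/top0.png'); hsv=cv2.cvtColor(im,cv2.COLOR_BGR2HSV);H,S,V=cv2.split(hsv)
br=((H>18)&(H<36)&(S>80)&(V>100)).astype(np.uint8); br[:, :205]=0; br[:,275:]=0; br[:160]=0; br[222:]=0
# outer flange points: hull
cs,_=cv2.findContours(br,cv2.RETR_EXTERNAL,cv2.CHAIN_APPROX_NONE)
p=np.vstack([c.reshape(-1,2) for c in cs if len(c)>15]); W=np.array([plane('top',u,v,.073)[:2] for u,v in p])
# ransac radius 70mm
from scipy.optimize import least_squares
# start guess
c=plane('top',240.2,194.3,.073)[:2]
for _ in range(6):
    r=np.linalg.norm(W-c,axis=1); s=abs(r-.0695)<.006
    c=least_squares(lambda c:np.linalg.norm(W[s]-c,axis=1)-.0695,c).x
print('axis flange',c,s.sum(), np.std(np.linalg.norm(W[s]-c,axis=1)))
print('head',plane('top',238.7,192.4,.116))
d=(b2-b1)[:2]; print('handle yaw',np.arctan2(d[1],d[0]), 'from axis',[np.arctan2(*(b-np.r_[c,0])[1::-1]) for b in(b1,b2)],[np.linalg.norm(b[:2]-c) for b in(b1,b2)])
yaw=np.arctan2(*( (b1+b2)/2-np.r_[c,0])[1::-1])
print(yaw)
def wp(x,y,z): return np.array([c[0]+x*np.cos(yaw)-y*np.sin(yaw),c[1]+x*np.sin(yaw)+y*np.cos(yaw),z])
print('knob pred',wp(.02,-.025,.156),wp(.02,.025,.156),'grip',wp(.19,0,.1))
for q in [(.155,0,.1),(.25,0,.1),(0,0,.116),(.02,-.025,.156)]: print(q,proj('top',wp(*q)),proj('scene',wp(*q)))
m=plane('top',200+165/4.6,120+435/4.6,.073)[:2]-c; print('mark',m,np.linalg.norm(m),np.arctan2(m[1],m[0]))
E
```

```text
knob [0.53642041 0.0763647  0.15887604]
bands [ 0.64361402 -0.02595895  0.10233726] [ 0.68530252 -0.08275655  0.10423726]
axis flange [0.54510507 0.10736776] 127 0.0011148124799955118
head [0.54425007 0.10668755 0.116     ]
handle yaw -0.9376248721272569 from axis [np.float64(-0.9344669971841882), np.float64(-0.9354088402589222)] [np.float64(0.16577100463634148), np.float64(0.236225691388661)]
-0.9350204533097881
knob pred [0.53686583 0.07643048 0.156     ] [0.57709639 0.10612058 0.156     ] grip [ 0.65792744 -0.04550837  0.1       ]
(0.155, 0, 0.1) [288.56751755 156.27320258] [252.13183508 254.38897658]
(0.25, 0, 0.1) [318.68530115 134.17909574] [208.16928771 274.42119146]
(0, 0, 0.116) [238.42631382 192.05610993] [319.47233425 219.50685749]
(0.02, -0.025, 0.156) [249.94140695 193.90774779] [305.8023818  202.84928393]
mark [-0.05379803  0.01001674] 0.05472260535265325 2.9575090889955593
```

```bash
cat >> h.py <<'E'
from scipy.spatial.transform import Rotation as Ro
C=np.array([.5449,.1072]); YAW=-.935
def wp(x,y,z,yaw=YAW): return np.array([C[0]+x*np.cos(yaw)-y*np.sin(yaw),C[1]+x*np.sin(yaw)+y*np.cos(yaw),z])
def R():
    q=status.get_obs()['tool_rot']; return Ro.from_quat(np.r_[q[1:],q[0]]).as_matrix()
def to(p):  # shift in tool mm
    o=status.get_obs(); return np.round(R().T@(np.array(p)-o['eef_pos'])*1000,1)
def st():
    o=status.get_obs(); r=R(); print('t',round(o['t'],2),'p',np.round(o['eef_pos']*1000,1),'F',np.round(o['contact_force'],2),'g',round(o['gripper_width'],2),'xaxis yaw',round(np.arctan2(r[1,0],r[0,0]),3),'q',np.round(o['q'],2))
E
python3 - <<'E'
from h import *
st(); print(np.round(R(),3)); 
for y in(-.06,-.05): print(wp(.02,y,.2),to(wp(.02,y,.2)), to(wp(.02,y,.150)))
E
```

```text
t 0.1 p [263.8 620.8 247.4] F [ 0.38  1.09 -1.19] g 1.0 xaxis yaw 1.169 q [-1.28  0.48  0.02  1.56 -0.01  1.11 -0.08]
[[ 0.391  0.92  -0.001]
 [ 0.92  -0.391 -0.002]
 [-0.002  0.    -1.   ]]
[0.50850042 0.05547891 0.2       ] [-424.5  446.3   48.2] [-424.4  446.3   98.2]
[0.51654641 0.0614171  0.2       ] [-415.9  451.4   48.2] [-415.8  451.4   98.2]
```

```bash
python3 - <<'E'
from h import *
print(wp(.02,-.07,.25),to(wp(.02,-.07,.25)))
E
```

```text
[0.50045443 0.04954073 0.25      ] [-433.2  441.2   -1.8]
```

Emit:
arm_command --series '[[0,[-54,55,-1],0.13],[0,[-108,110,-1],0.27],[0,[-162,165,-1],0.4],[0,[-216,220,-1],0.533],[0,[-270,275,-1],0.533],[0,[-324,330,-1],0.533],[0,[-378,385,-1],0.533],[0,[-433,441,-1],0.533]]' --squeeze 30

```text
t: 1.1
eef_pos: [0.4556, 0.1574, 0.2493]
tool_rot: [-0.0, 0.95, 0.313, 0.0]
contact_force: [0.9, 0.8, 0.4]
gripper_width: 0.0
```

Emit:
arm_command --series '[[0,[0,0,0],0],[0,[0,0,0],0],[0,[0,0,0],0],[0,[0,0,0],0]]'

```text
t: 1.6
eef_pos: [0.4549, 0.1606, 0.2492]
tool_rot: [-0.0, 0.949, 0.314, -0.0]
contact_force: [0.7, -0.4, 0.5]
gripper_width: -0.001
```

```bash
python3 - <<'E'
from h import *
st(); print(to(wp(.02,-.07,.15)),to(wp(.02,-.05,.15)),to(wp(.02,0.0,.15)))
crop('top',190,110,150,150,4,'t1'); crop('scene',200,120,190,140,4,'s1')
E
```

```text
t 1.6 p [454.9 160.6 249.2] F [ 0.66 -0.4   0.5 ] g -0.0 xaxis yaw 0.639 q [-0.77  0.16  0.34  2.02 -0.06  0.98  0.24]
[-29.6 116.4  99.2] [ -9.6 116.4  99.2] [ 40.4 116.6  99.1]
```

Emit:
arm_command --series '[[0,[-10,39,0],0],[0,[-20,78,0],0],[0,[-30,116,0],0],[0,[-30,116,35],0],[0,[-30,116,70],0],[0,[-30,116,99],0],[0,[-30,116,99],0]]'

```text
t: 2.58
eef_pos: [0.4986, 0.0482, 0.1486]
tool_rot: [0.0, 0.95, 0.313, -0.002]
contact_force: [0.4, 0.2, 1.1]
gripper_width: -0.001
```

```bash
python3 - <<'E'
from h import *
st(); print(to(wp(.02,-.07,.15)),to(wp(.02,-.05,.15)),to(wp(.02,0.0,.15)))
a=crop('top',190,110,150,150,4,'t2'); b=crop('scene',200,130,190,140,4,'s2')
E
```

```text
t 2.58 p [498.6  48.2 148.6] F [0.42 0.24 1.07] g -0.0 xaxis yaw 0.637 q [-0.55  0.34  0.4   2.08 -0.19  0.76  0.6 ]
[ 2.3  0.1 -1.4] [22.3  0.1 -1.5] [72.3  0.1 -1.7]
```

View pics/s2.png

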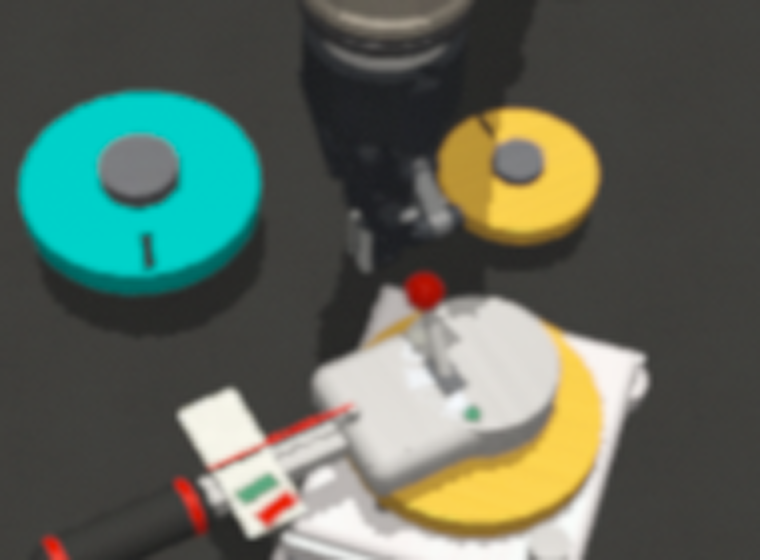

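View pics/t2.png

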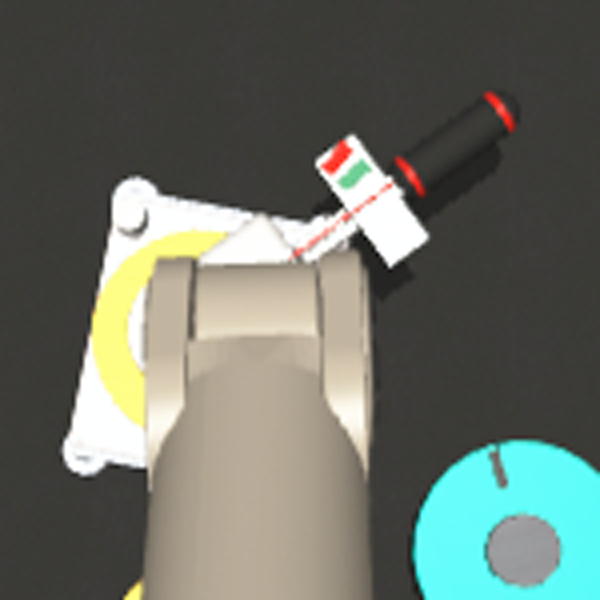

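Emit:
arm_command --series '[[0,[12,0,0],0],[0,[22,0,0],0],[0,[28,0,0],0],[0,[34,0,0],0],[0,[40,0,0],0],[0,[46,0,0],0],[0,[51,0,0],0],[0,[56,0,0],0]]'

```text
t: 3.68
eef_pos: [0.5456, 0.0819, 0.1503]
tool_rot: [-0.0, 0.95, 0.313, 0.0]
contact_force: [0.9, -0.1, -1.1]
gripper_width: -0.001
```

```bash
python3 - <<'E'
from h import *
st(); b=crop('scene',200,130,190,140,4,'s3')
E
```

```text
t 3.67 p [545.6  81.9 150.3] F [ 0.89 -0.14 -1.08] g -0.0 xaxis yaw 0.636 q [-0.57  0.41  0.38  1.96 -0.21  0.8   0.57]
```

View pics/s3.png

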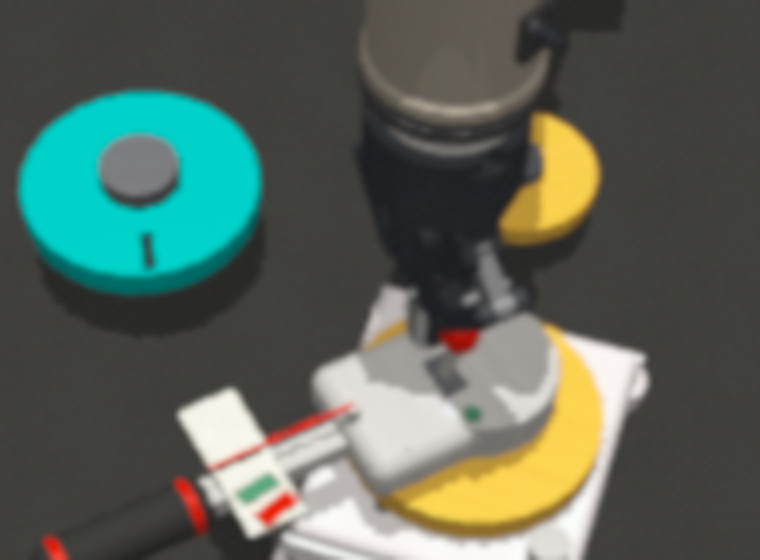

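The knob now shows at about (460,342) in the crop, just past upright. I'll push a little farther and then back off.

Emit:
arm_command --series '[[0,[6,0,0],0],[0,[11,0,0],0],[0,[15,0,0],0],[0,[15,0,0],0]]'

```text
t: 4.22
eef_pos: [0.5566, 0.0899, 0.1501]
tool_rot: [0.0, 0.95, 0.312, -0.001]
contact_force: [-3.0, -0.5, 2.5]
gripper_width: -0.007
```

```bash
python3 - <<'E'
from h import *
st(); b=crop('scene',200,130,190,140,4,'s4')
E
```

```text
t 4.22 p [556.6  89.9 150.1] F [-3.01 -0.51  2.5 ] g -0.01 xaxis yaw 0.636 q [-0.57  0.43  0.38  1.93 -0.22  0.82  0.56]
```

View pics/s4.png

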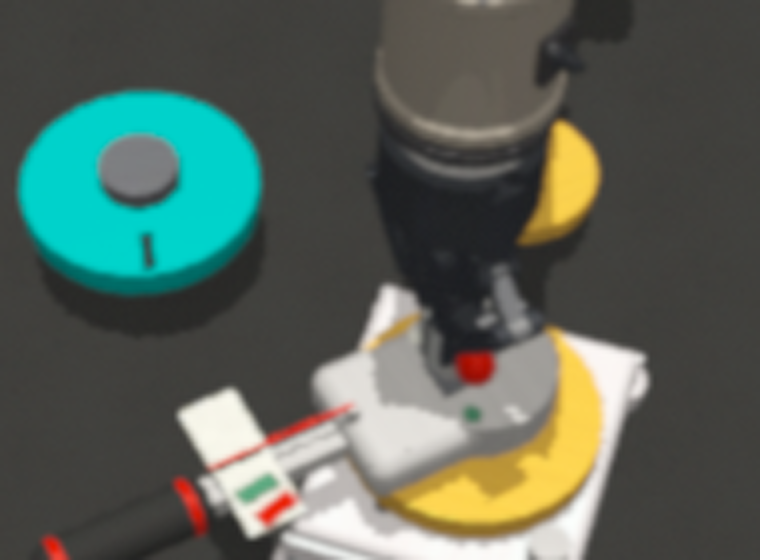

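```bash
python3 - <<'E'
from h import *
for a in(-.6,0,.2,.3,.4,.6): print(a+.6,proj('scene',wp(.02,.045*np.sin(a),.119+.045*np.cos(a))), (proj('scene',wp(.02,.045*np.sin(a),.119+.045*np.cos(a)))-[200,130])*4)
E
```

```text
0.0 [305.6295217  202.57333034] [422.51808682 290.29332136]
0.6 [312.37802046 209.24722686] [449.51208183 316.98890744]
0.8 [314.70175112 212.76769212] [458.80700448 331.07076849]
0.8999999999999999 [315.81939589 214.6974291 ] [463.27758356 338.78971641]
1.0 [316.89042733 216.71224638] [467.56170932 346.84898553]
1.2 [318.84422112 220.90599501] [475.37688446 363.62398004]
```

The lever is fully over: the knob at crop (475,365) matches the prediction for 1.2 rad. I'll retreat upward and move to the handle's anticlockwise side.

Emit:
arm_command --series '[[0,[-15,0,0],0],[0,[-25,0,-30],0],[0,[-25,0,-70],0],[0,[-25,0,-70],0]]'

```text
t: 4.78
eef_pos: [0.5387, 0.0753, 0.2234]
tool_rot: [-0.0, 0.95, 0.312, 0.003]
contact_force: [-0.5, 0.3, -0.8]
gripper_width: -0.002
```

```bash
python3 - <<'E'
from h import *
st(); b=crop('scene',200,130,190,140,4,'s5'); 
print(to(wp(.195,.06,.22)),to(wp(.195,.06,.09)))
E
```

```text
t 4.78 p [538.7  75.3 223.4] F [-0.48  0.33 -0.82] g -0.0 xaxis yaw 0.635 q [-0.6   0.3   0.42  1.92 -0.15  0.94  0.53]
[ 84.8 173.7   2.1] [ 84.3 173.6 132.1]
```

View pics/s5.png

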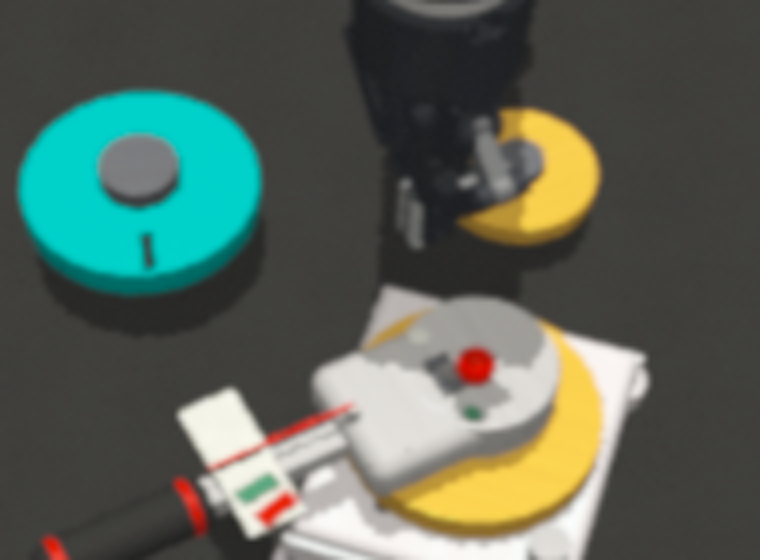

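The knob stays at (475,365), so the lever is at the tighten stop. Next is the handle.

Emit:
arm_command --series '[[0,[21,43,0],0],[0,[42,86,0],0],[0,[63,130,0],0],[0,[84,173,2],0],[0,[84,173,45],0],[0,[84,173,90],0],[0,[84,173,132],0],[0,[84,173,132],0]]'

```text
t: 5.82
eef_pos: [0.7036, -0.0137, 0.0834]
tool_rot: [-0.001, 0.95, 0.313, -0.004]
contact_force: [-0.8, -0.1, 0.8]
gripper_width: -0.003
```

```bash
python3 - <<'E'
from h import *
st(); b=crop('scene',170,170,190,140,4,'s6'); a=crop('top',190,90,180,150,4,'t6')
print(to(wp(.195,.06,.09)),to(wp(.195,.0285,.09)))
E
```

```text
t 5.83 p [703.6 -13.7  83.4] F [-0.84 -0.06  0.81] g -0.0 xaxis yaw 0.636 q [-0.31  0.73  0.37  1.61 -0.32  0.87  0.82]
[ 1.2  0.9 -1.4] [-30.3   0.9  -1.4]
```

View pics/s6.png

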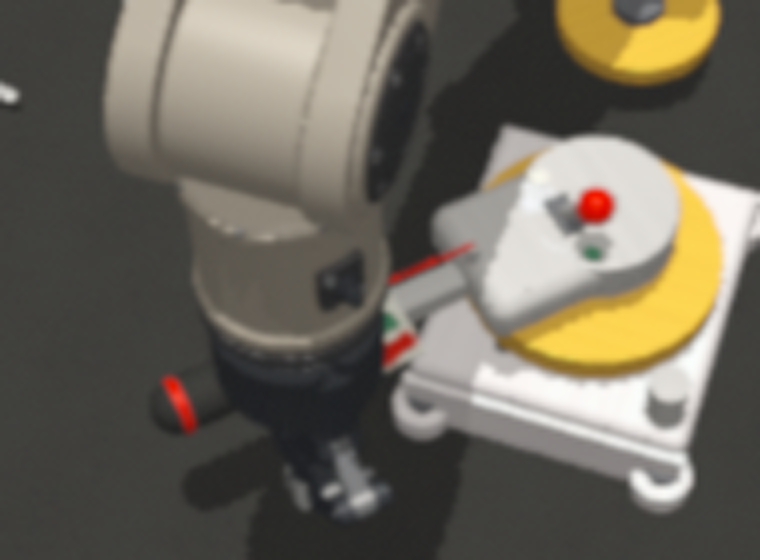

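View pics/t6.png

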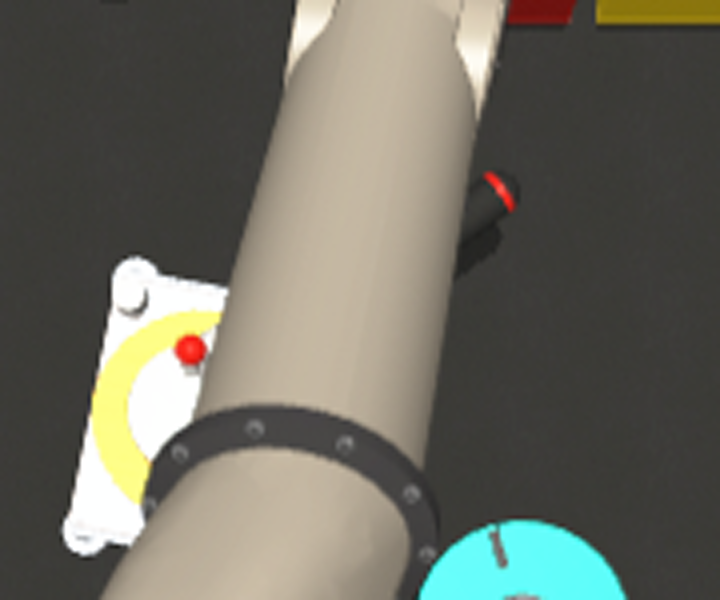

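```bash
cat >> h.py <<'E'
def arc(th0,ths,r=.195,d=.0285,z=.09):
    # rows relative to a pose at swing th0 on arc (nominal)
    P=lambda t: wp(r,d,z,YAW-t)
    r0=np.array([[np.cos(YAW+np.pi/2-th0),np.sin(YAW+np.pi/2-th0)],[np.cos(YAW-th0),np.sin(YAW-th0)]])
    for t in ths: print(round(t,3),np.round(r0@(P(t)-P(th0))[:2]*1000,1),'roll',round(t-th0,3))
E
python3 - <<'E'
from h import *
st(); print(to(wp(.195,.0285,.09)))
arc(0,np.arange(.03,.25,.03))
E
```

```text
t 5.92 p [707.5 -14.1  88.6] F [ 0.6  -0.85  0.87] g 0.01 xaxis yaw 0.636 q [-0.32  0.72  0.37  1.61 -0.32  0.88  0.82]
[-30.3   0.9  -1.4]
0.03 [-5.9  0.8] roll 0.03
0.06 [-11.7   1.4] roll 0.06
0.09 [-17.6   1.8] roll 0.09
0.12 [-23.5   2. ] roll 0.12
0.15 [-29.5   2.1] roll 0.15
0.18 [-35.4   2. ] roll 0.18
0.21 [-41.3   1.7] roll 0.21
0.24 [-47.2   1.2] roll 0.24
```

Emit:
arm_command --series '[[0,[-10,0,0],0],[0,[-20,0,0],0],[0,[-27,0,0],0],[0,[-31,1,0],0],[0,[-31,1,0],0]]'

```text
t: 6.55
eef_pos: [0.683, -0.0334, 0.0885]
tool_rot: [0.0, 0.95, 0.312, 0.0]
contact_force: [0.3, -0.7, -0.5]
gripper_width: -0.001
```

```bash
python3 - <<'E'
from h import *
st(); print(to(wp(.195,.0285,.09)))
E
```

```text
t 6.55 p [683.  -33.4  88.5] F [ 0.34 -0.69 -0.53] g -0.0 xaxis yaw 0.635 q [-0.3   0.69  0.37  1.67 -0.32  0.84  0.85]
[ 0.8 -0.1 -1.5]
```

Emit:
arm_command --series '[[0,[-6,1,0],0.03],[0,[-12,1,0],0.06],[0,[-18,2,0],0.09],[0,[-24,2,0],0.12],[0,[-29,2,0],0.15],[0,[-35,2,0],0.18],[0,[-41,2,0],0.21],[0,[-47,1,0],0.24]]'

```text
t: 7.55
eef_pos: [0.646, -0.0618, 0.0883]
tool_rot: [0.0, 0.981, 0.196, 0.0]
contact_force: [3.1, 0.3, -1.8]
gripper_width: -0.001
```

```bash
python3 - <<'E'
from h import *
st(); print(to(wp(.195,.0285,.09,YAW-.24)))
b=crop('scene',170,150,190,140,4,'s7'); a=crop('top',190,90,180,150,4,'t7')
st()
E
```

```text
t 7.55 p [646.  -61.8  88.3] F [ 3.11  0.34 -1.78] g -0.0 xaxis yaw 0.394 q [-0.31  0.65  0.44  1.77 -0.36  0.8   0.7 ]
[ 0.4  0.1 -1.7]
t 7.65 p [645.3 -62.2  88.3] F [ 2.25  1.9  -1.19] g -0.0 xaxis yaw 0.394 q [-0.31  0.65  0.44  1.77 -0.36  0.8   0.7 ]
```

View pics/s7.png

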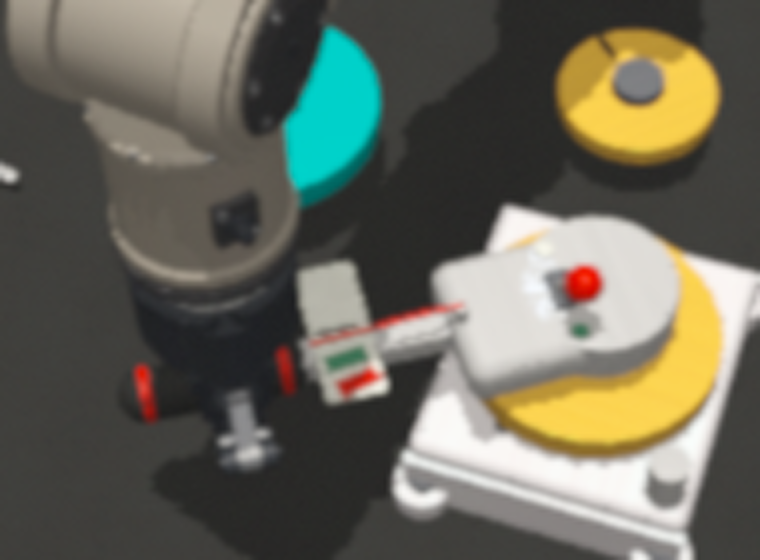

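View pics/t7.png

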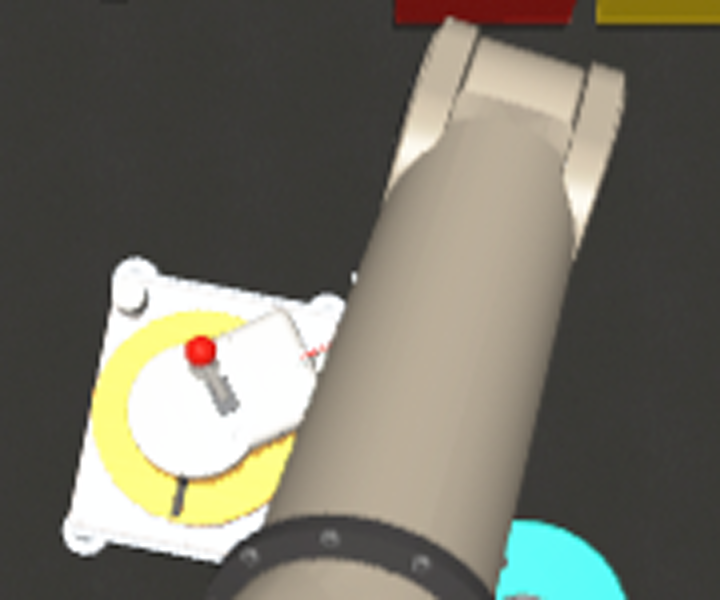

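```bash
cat >> h.py <<'E'
def measure(name,view=None):
    """mark turn (clockwise rad), head swing from knob, in image"""
    t=read_camera('top'); s=read_camera('scene')
    g=cv2.cvtColor(t,cv2.COLOR_BGR2HSV)
    # mark: sample dark pixels on the ring r 46..64 mm at z=.073 (grid unprojected)
    W=[];
    for a in np.arange(1.6,3.6,.01):
        vals=[]
        for r in np.arange(.048,.063,.003):
            u,v=proj('top',[C[0]+r*np.cos(a),C[1]+r*np.sin(a),.073])
            vals.append(cv2.getRectSubPix(t[:,:,2],(1,1),(float(u),float(v)))[0,0])
        W.append((a,np.mean(vals)))
    W=np.array(W,float); w=np.clip(np.percentile(W[:,1],60)-W[:,1]-50,0,None)
    am=(W[:,0]*w).sum()/max(w.sum(),1e-9)
    print('mark ang',round(am,3),'turn cw',round(2.957-am,3),'peak',w.max().round(0))
    def red(im,x,y,wd,h):
        H,S,V=cv2.split(cv2.cvtColor(im,cv2.COLOR_BGR2HSV)); m=(((H<6)|(H>174))&(S>170)&(V>90)).astype(np.uint8)
        k,l,st_,c=cv2.connectedComponentsWithStats(m); return [(np.round(c[i],1),st_[i][4]) for i in range(1,k) if x<c[i][0]<x+wd and y<c[i][1]<y+h and st_[i][4]>8]
    kt=[c for c in red(t,215,160,55,60)]; print('top red',kt)
    if kt:
        c=max(kt,key=lambda c:c[1])[0]; p=plane('top',*c,.156)[:2]-C
        print('head swing from knob', round(-.935-(np.arctan2(p[1],p[0])-np.arctan2(.025,.02)),3),'r',p.__abs__().max().round(3))
    x,y=230,180
    cv2.imwrite(f'pics/{name}.png',cv2.resize(s[180:285,195:335],None,fx=5.5,fy=5.5,interpolation=cv2.INTER_CUBIC))
    return t,s
E
python3 - <<'E'
from h import *
measure('s8');st()
arc(.24,np.arange(.26,.40,.02))
E
```

```text
mark ang 2.874 turn cw 0.083 peak 93.0
top red [(array([239.9, 177.3]), np.int32(39))]
head swing from knob 0.167 r 0.032
t 7.75 p [645.9 -61.8  88.3] F [ 2.49  2.2  -1.24] g 0.0 xaxis yaw 0.396 q [-0.31  0.65  0.44  1.77 -0.36  0.8   0.7 ]
0.26 [-3.9  0.5] roll 0.02
0.28 [-7.8  1. ] roll 0.04
0.3 [-11.7   1.4] roll 0.06
0.32 [-15.7   1.7] roll 0.08
0.34 [-19.6   1.9] roll 0.1
0.36 [-23.5   2. ] roll 0.12
0.38 [-27.5   2.1] roll 0.14
0.4 [-31.4   2. ] roll 0.16
```

View pics/s8.png

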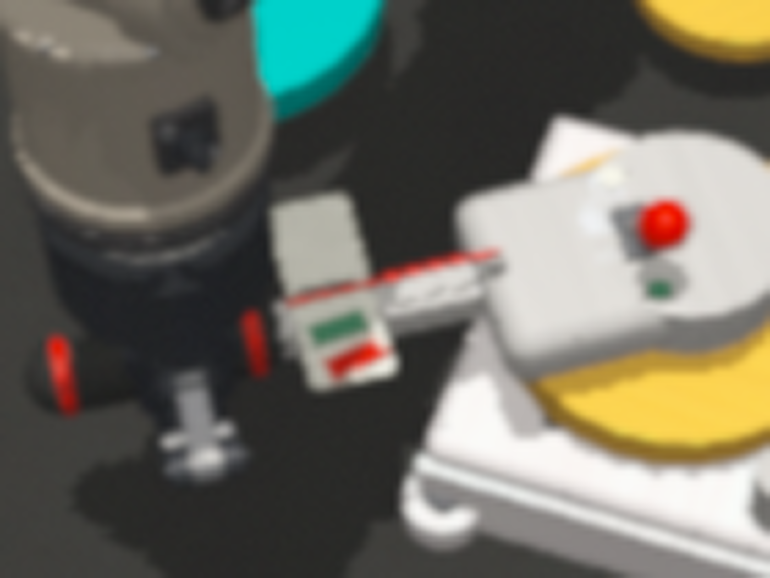

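The mark has turned about 0.08 rad and the needle is slightly off zero. It is at about (330,295) in the crop, short of the green patch at (340,327). I'll go on slowly.

Emit:
arm_command --series '[[0,[-4,0.5,0],0.02],[0,[-8,1,0],0.04],[0,[-12,1.5,0],0.06],[0,[-16,1.7,0],0.08],[0,[-19.5,2,0],0.1],[0,[-23.5,2,0],0.12],[0,[-27.5,2,0],0.14],[0,[-31.5,2,0],0.16]]'

```text
t: 8.75
eef_pos: [0.6174, -0.0757, 0.0883]
tool_rot: [-0.0, 0.993, 0.117, 0.0]
contact_force: [3.0, 2.4, -1.7]
gripper_width: -0.001
```

```bash
python3 - <<'E'
from h import *
st();measure('s9');st();print(to(wp(.195,.0285,.09,YAW-.40)))
arc(.4,np.arange(.41,.5,.01))
E
```

```text
t 8.75 p [617.4 -75.7  88.3] F [ 3.03  2.44 -1.71] g -0.0 xaxis yaw 0.235 q [-0.33  0.62  0.48  1.84 -0.39  0.78  0.6 ]
mark ang 2.73 turn cw 0.227 peak 91.0
top red [(array([241.8, 178. ]), np.int32(40))]
head swing from knob 0.317 r 0.03
t 8.85 p [617.  -75.9  88.3] F [ 2.34  2.   -1.48] g 0.0 xaxis yaw 0.235 q [-0.33  0.62  0.48  1.84 -0.39  0.78  0.6 ]
[ 1.2  0.2 -1.7]
0.41 [-2.   0.3] roll 0.01
0.42 [-3.9  0.5] roll 0.02
0.43 [-5.9  0.8] roll 0.03
0.44 [-7.8  1. ] roll 0.04
0.45 [-9.8  1.2] roll 0.05
0.46 [-11.7   1.4] roll 0.06
0.47 [-13.7   1.5] roll 0.07
0.48 [-15.7   1.7] roll 0.08
0.49 [-17.6   1.8] roll 0.09
0.5 [-19.6   1.9] roll 0.1
```

View pics/s9.png

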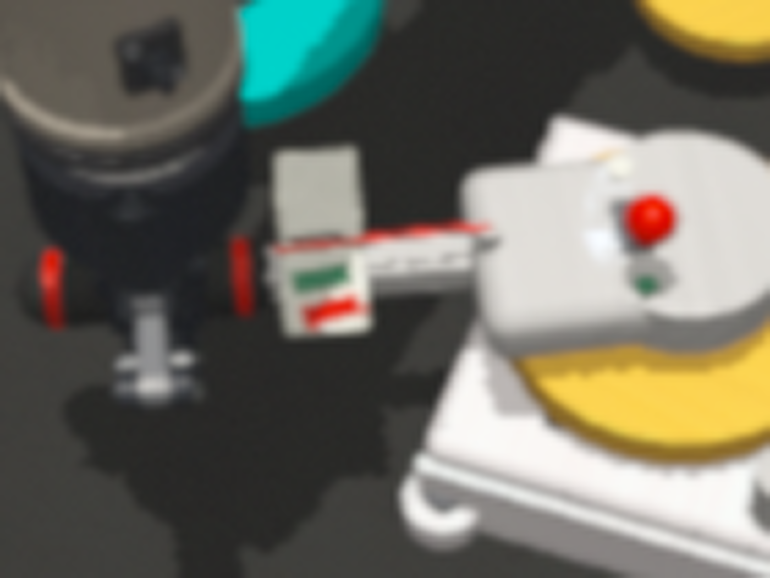

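Emit:
arm_command --series '[[0,[-2,0.3,0],0.01],[0,[-4,0.5,0],0.02],[0,[-6,0.8,0],0.03],[0,[-8,1,0],0.04],[0,[-10,1.2,0],0.05],[0,[-12,1.4,0],0.06],[0,[-14,1.5,0],0.07],[0,[-16,1.7,0],0.08]]'

```text
t: 9.85
eef_pos: [0.6023, -0.081, 0.0883]
tool_rot: [-0.0, 0.997, 0.078, -0.0]
contact_force: [2.5, 2.4, -0.2]
gripper_width: -0.001
```

```bash
python3 - <<'E'
from h import *
measure('s10');st();print(to(wp(.195,.0285,.09,YAW-.48)))
E
```

```text
mark ang 2.642 turn cw 0.315 peak 93.0
top red [(array([242.7, 178.4]), np.int32(39))]
head swing from knob 0.39 r 0.029
t 9.95 p [602.2 -81.2  88.3] F [ 2.83  2.76 -0.62] g -0.0 xaxis yaw 0.155 q [-0.34  0.61  0.5   1.87 -0.41  0.76  0.55]
[ 1.2  0.  -1.7]
```

Emit:
arm_command --series '[[0,[-2,0.3,0],0.01],[0,[-4,0.5,0],0.02],[0,[-6,0.8,0],0.03],[0,[-8,1,0],0.04],[0,[-10,1.2,0],0.05],[0,[-12,1.4,0],0.06],[0,[-14,1.5,0],0.07],[0,[-16,1.7,0],0.08]]'

```text
t: 10.95
eef_pos: [0.587, -0.0852, 0.0883]
tool_rot: [-0.0, 0.999, 0.038, 0.0]
contact_force: [4.4, 2.5, -1.5]
gripper_width: -0.001
```

```bash
python3 - <<'E'
from h import *
measure('s11');st();print(to(wp(.195,.0285,.09,YAW-.56)))
E
```

```text
mark ang 2.602 turn cw 0.355 peak 92.0
top red [(array([243.3, 178.9]), np.int32(39))]
head swing from knob 0.447 r 0.028
t 11.05 p [586.9 -85.2  88.3] F [ 3.6   3.6  -1.69] g -0.01 xaxis yaw 0.076 q [-0.35  0.6   0.52  1.91 -0.43  0.75  0.49]
[ 1.2 -0.  -1.7]
```

View pics/s11.png

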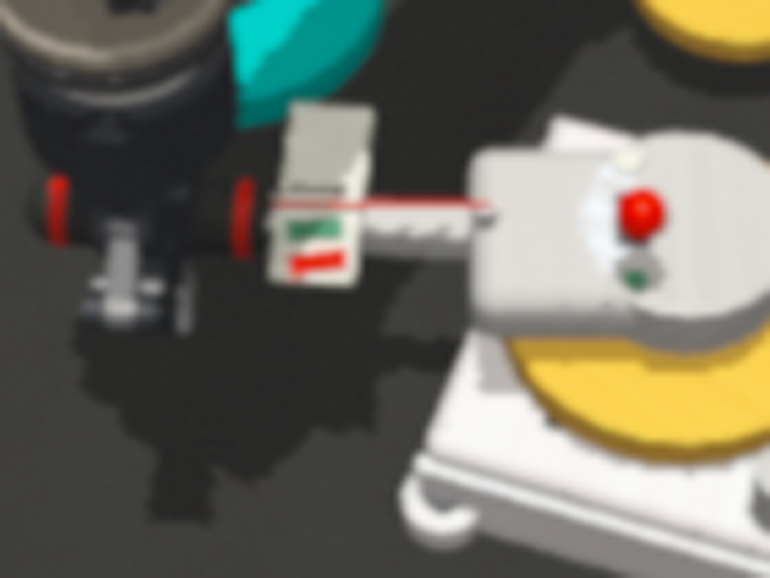

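The nut has slowed (turn 0.355 rad, about 19 mm), so it is coming up tight. The needle is at y 205 in the crop, between the black mark at 190 and the green at 229. I'll use small steps now.

Emit:
arm_command --series '[[0,[-2,0.3,0],0.01],[0,[-4,0.5,0],0.02],[0,[-6,0.8,0],0.03],[0,[-8,1,0],0.04],[0,[-8,1,0],0.04]]'

```text
t: 11.68
eef_pos: [0.5795, -0.0866, 0.0884]
tool_rot: [-0.0, 1.0, 0.018, 0.001]
contact_force: [5.9, 2.8, -3.8]
gripper_width: -0.003
```

```bash
python3 - <<'E'
from h import *
measure('s12');st();print(to(wp(.195,.0285,.09,YAW-.60)))
E
```

```text
mark ang 2.595 turn cw 0.362 peak 90.0
top red [(array([243.8, 179. ]), np.int32(41))]
head swing from knob 0.484 r 0.028
t 11.78 p [579.6 -86.6  88.4] F [ 5.05  3.09 -2.84] g -0.0 xaxis yaw 0.036 q [-0.36  0.59  0.54  1.93 -0.43  0.74  0.47]
[ 0.7  0.  -1.6]
```

View pics/s12.png

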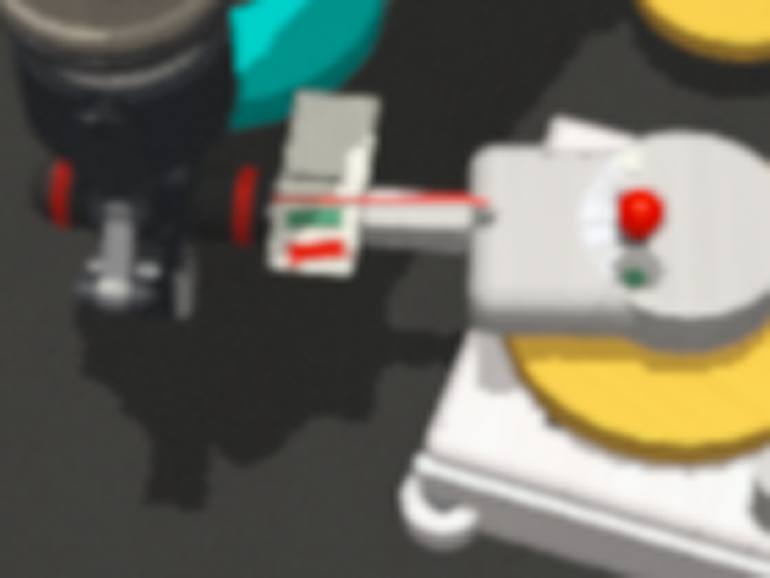

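The nut is hard up (mark turned 0.362 rad). The needle at y 200 is just short of the green, whose upper edge is at about 207, and the force is about 5.3 N. I'll add 0.04 rad.

Emit:
arm_command --series '[[0,[-2,0.3,0],0.01],[0,[-4,0.5,0],0.02],[0,[-6,0.8,0],0.03],[0,[-8,1,0],0.04],[0,[-8,1,0],0.04],[0,[-8,1,0],0.04]]'

```text
t: 12.52
eef_pos: [0.5722, -0.0879, 0.0884]
tool_rot: [0.0, 1.0, -0.002, 0.001]
contact_force: [7.1, 3.4, -5.4]
gripper_width: -0.001
```

```bash
python3 - <<'E'
from h import *
measure('s13');st();print(to(wp(.195,.0285,.09,YAW-.64)))
E
```

```text
mark ang 2.593 turn cw 0.364 peak 92.0
top red [(array([243.9, 179. ]), np.int32(41))]
head swing from knob 0.49 r 0.028
t 12.62 p [572.2 -87.8  88.4] F [ 6.69  3.11 -3.85] g -0.0 xaxis yaw -0.004 q [-0.37  0.58  0.55  1.95 -0.44  0.73  0.44]
[ 0.4  0.1 -1.6]
```

View pics/s13.png

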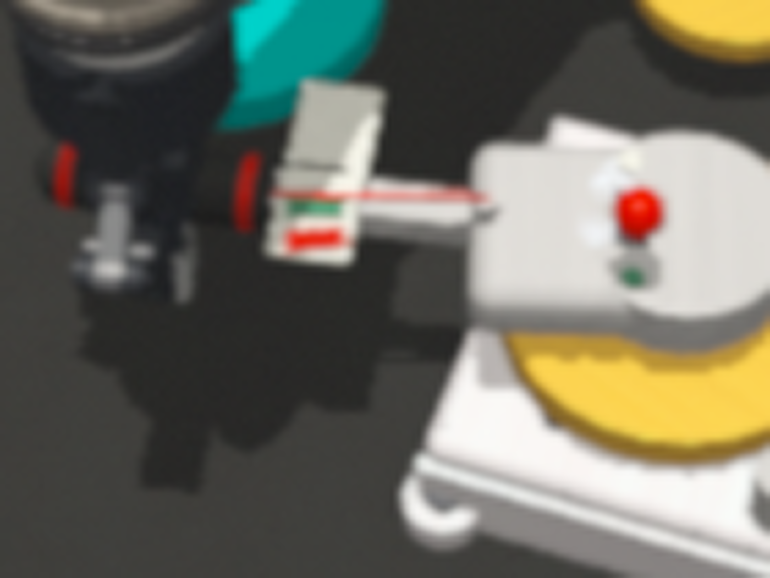

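```bash
cat >> h.py <<'E'
def patches(im,box):
    x,y,w,h=box; H,S,V=cv2.split(cv2.cvtColor(im,cv2.COLOR_BGR2HSV))
    red=(((H<8)|(H>172))&(S>130)&(V>90)).astype(np.uint8); gr=((H>55)&(H<85)&(S>70)&(V>40)).astype(np.uint8)
    out={}
    for n,m in(('r',red),('g',gr)):
        k,l,s,c=cv2.connectedComponentsWithStats(m,connectivity=8)
        out[n]=[(np.round(c[i],2),s[i].tolist()) for i in range(1,k) if x<c[i][0]<x+w and y<c[i][1]<y+h and s[i][4]>5]
    return out,red,gr
E
python3 - <<'E'
from h import *
s0=cv2.imread('pics/scene0.png');t0=cv2.imread('pics/top0.png')
print(patches(s0,(235,215,60,55))[0]); print(patches(t0,(262,140,30,30))[0])
s=read_camera('scene'); cv2.imwrite('pics/full13.png',s); print(patches(s,(235,190,60,45))[0]); st()
t=read_camera('top'); cv2.imwrite('pics/ft13.png',t); cv2.imwrite('pics/t13.png',cv2.resize(t[120:270,190:370],None,fx=4,fy=4))
E
```

```text
{'r': [(array([274.28, 236.15]), [267, 233, 17, 8, 39]), (array([247.56, 255.55]), [243, 249, 9, 15, 62]), (array([268.48, 256.86]), [265, 254, 8, 7, 29])], 'g': [(array([264. , 251.5]), [260, 249, 9, 6, 24])]}
{'r': [(array([274.  , 148.85]), [271, 145, 7, 8, 27])], 'g': [(array([278.25, 153.29]), [275, 150, 8, 7, 24])]}
{'r': [(array([239.3 , 214.05]), [238, 208, 4, 14, 40]), (array([251.67, 222.96]), [247, 222, 10, 3, 27])], 'g': [(array([251.73, 217.47]), [248, 217, 8, 2, 15])]}
t 12.68 p [572.2 -87.8  88.4] F [ 7.49  3.73 -3.95] g -0.0 xaxis yaw -0.004 q [-0.37  0.58  0.55  1.95 -0.44  0.73  0.44]
```

View pics/t13.png

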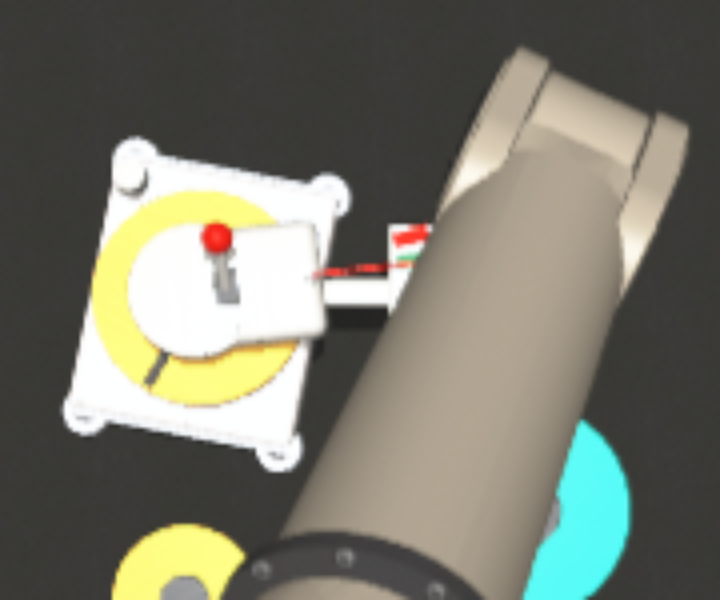

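In the top view the needle (crop y 265) sits at the lower edge of the green, about 0.09 rad short of the red edge at y 245. That puts it near 0.115, which agrees with the force of about 7 N. I'll add 0.02 rad and hold.

Emit:
arm_command --series '[[0,[-2,0.3,0],0.01],[0,[-4,0.5,0],0.02],[0,[-4,0.5,0],0.02],[0,[-4,0.5,0],0.02],[0,[-4,0.5,0],0.02],[0,[-4,0.5,0],0.02],[0,[-4,0.5,0],0.02],[0,[-4,0.5,0],0.02]]'

```text
t: 13.72
eef_pos: [0.5685, -0.0884, 0.0885]
tool_rot: [0.0, 1.0, -0.012, 0.001]
contact_force: [7.4, 4.0, -5.0]
gripper_width: 0.003
```

```bash
python3 - <<'E'
from h import *
st(); t,s=measure('s14'); cv2.imwrite('pics/t14.png',cv2.resize(t[150:220,230:330],None,fx=7,fy=7,interpolation=cv2.INTER_CUBIC)); st()
E
```

```text
t 13.72 p [568.5 -88.4  88.5] F [ 7.37  4.   -5.  ] g 0.0 xaxis yaw -0.024 q [-0.37  0.58  0.55  1.95 -0.44  0.73  0.42]
mark ang 2.591 turn cw 0.366 peak 92.0
top red [(array([243.9, 179. ]), np.int32(41))]
head swing from knob 0.49 r 0.028
t 13.82 p [568.5 -88.4  88.5] F [ 7.01  2.97 -5.2 ] g 0.0 xaxis yaw -0.024 q [-0.37  0.58  0.55  1.95 -0.44  0.73  0.42]
```

View pics/t14.png

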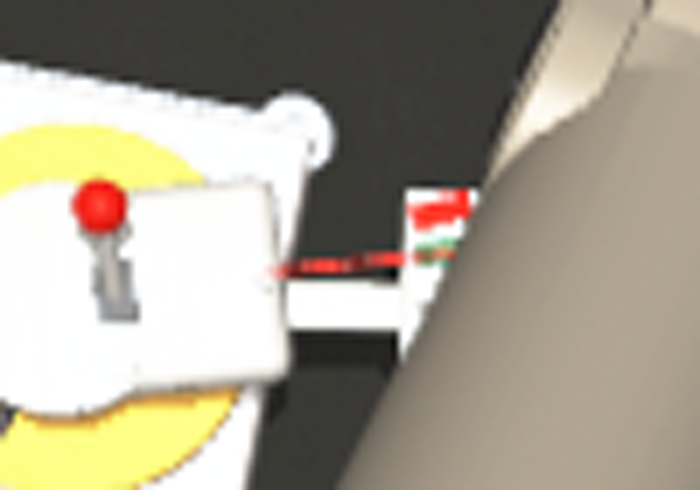

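View pics/s14.png

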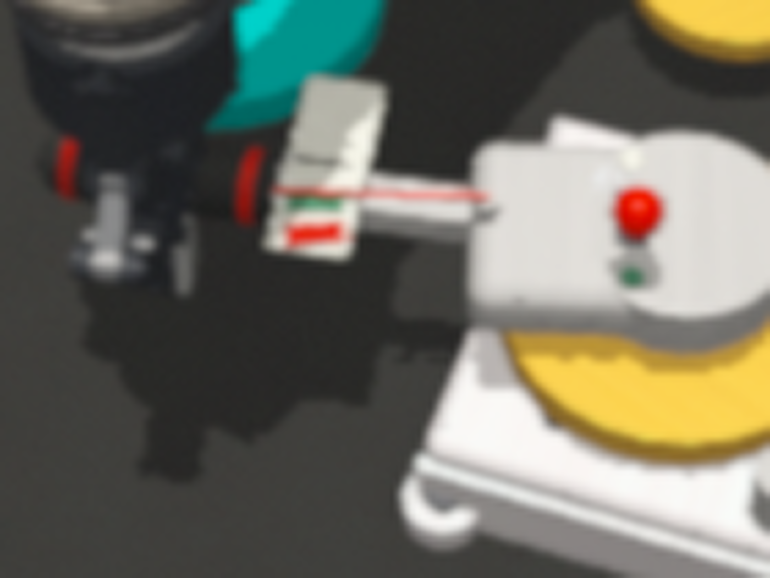

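The needle now lies inside the green: it is at (435,257) in the top crop, with green on both sides of it. The head and mark stand still. I'll add a last 0.01 rad toward the middle, hold, and then release.

Emit:
arm_command --series '[[0,[-2,0.2,0],0.01],[0,[-2,0.2,0],0.01],[0,[-2,0.2,0],0.01],[0,[-2,0.2,0],0.01],[0,[-2,0.2,0],0.01],[0,[-2,0.2,0],0.01],[0,[-2,0.2,0],0.01],[0,[-2,0.2,0],0.01]]'

```text
t: 14.82
eef_pos: [0.5666, -0.0886, 0.0885]
tool_rot: [0.0, 1.0, -0.017, 0.002]
contact_force: [7.2, 3.8, -4.5]
gripper_width: -0.004
```

```bash
python3 - <<'E'
from h import *
st(); t,s=measure('s15'); cv2.imwrite('pics/t15.png',cv2.resize(t[150:220,230:330],None,fx=7,fy=7,interpolation=cv2.INTER_CUBIC)); st()
E
```

```text
t 14.82 p [566.6 -88.6  88.5] F [ 7.22  3.76 -4.46] g -0.0 xaxis yaw -0.034 q [-0.37  0.57  0.56  1.96 -0.45  0.73  0.42]
mark ang 2.589 turn cw 0.368 peak 91.0
top red [(array([243.9, 179.1]), np.int32(40))]
head swing from knob 0.494 r 0.028
t 14.93 p [566.6 -88.6  88.5] F [ 8.39  2.65 -4.69] g 0.0 xaxis yaw -0.034 q [-0.37  0.57  0.56  1.96 -0.45  0.73  0.42]
```

View pics/t15.png

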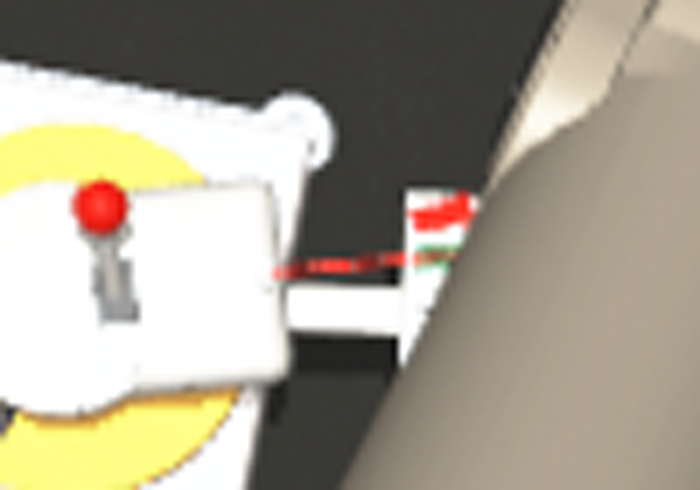

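The needle is centred in the green (435,256). Releasing along the approach direction, then up.

Emit:
arm_command --series '[[0,[5,0,0],0],[0,[10,0,0],0],[0,[16,0,0],0],[0,[22,0,0],0],[0,[30,0,0],0],[0,[45,0,0],0],[0,[60,0,0],0],[0,[70,0,-20],0]]'

```text
t: 15.92
eef_pos: [0.6347, -0.0914, 0.1069]
tool_rot: [0.0, 1.0, -0.017, -0.002]
contact_force: [0.5, -0.2, 0.4]
gripper_width: 0.001
```

Emit:
arm_command --series '[[0,[0,0,-50],0],[0,[0,0,-100],0],[0,[0,0,-150],0],[0,[30,50,-150],0],[0,[60,100,-150],0],[0,[60,150,-150],0],[0,[60,150,-150],0],[0,[60,150,-150],0]]'

```text
t: 16.92
eef_pos: [0.6899, -0.2432, 0.2578]
tool_rot: [-0.0, 1.0, -0.017, -0.0]
contact_force: [0.1, 1.0, -0.4]
gripper_width: 0.001
```

```bash
python3 - <<'E'
from h import *
st(); t,s=measure('s16'); cv2.imwrite('pics/t16.png',t); cv2.imwrite('pics/f16.png',s); st()
E
```

```text
t 16.93 p [ 689.9 -243.2  257.8] F [ 0.11  0.99 -0.39] g 0.0 xaxis yaw -0.035 q [-0.14  0.64  0.65  1.42 -0.39  1.21  0.51]
mark ang 2.597 turn cw 0.36 peak 91.0
top red [(array([243. , 178.8]), np.int32(41))]
head swing from knob 0.424 r 0.028
t 17.02 p [ 690.4 -241.3  257.9] F [-0.38  1.04 -0.39] g -0.0 xaxis yaw -0.032 q [-0.14  0.64  0.65  1.42 -0.39  1.21  0.51]
```

View pics/s16.png

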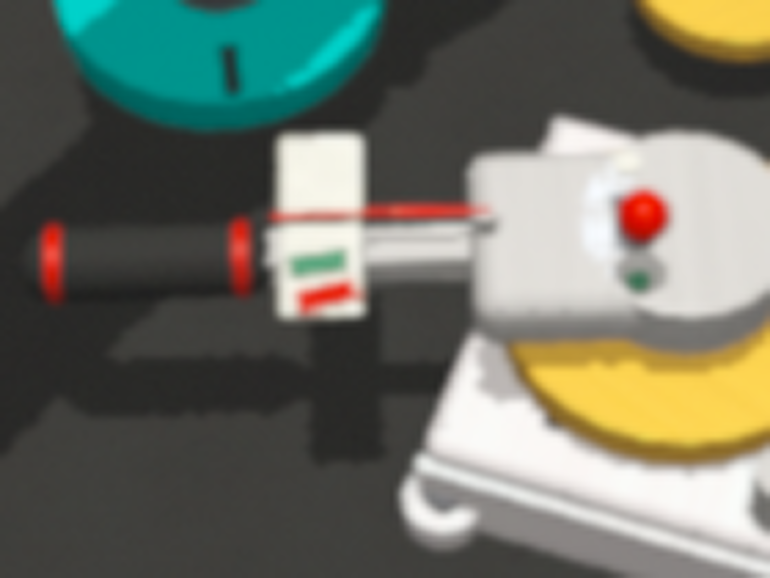

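View pics/t16.png

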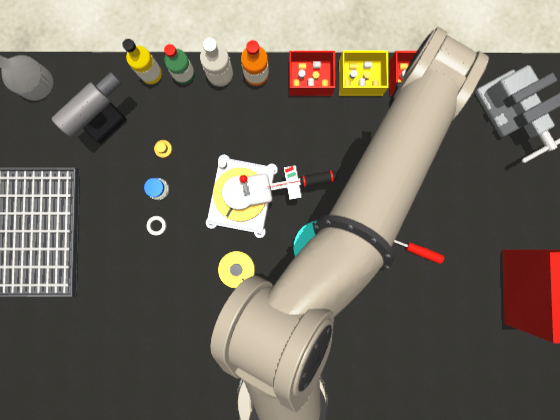

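View pics/f16.png

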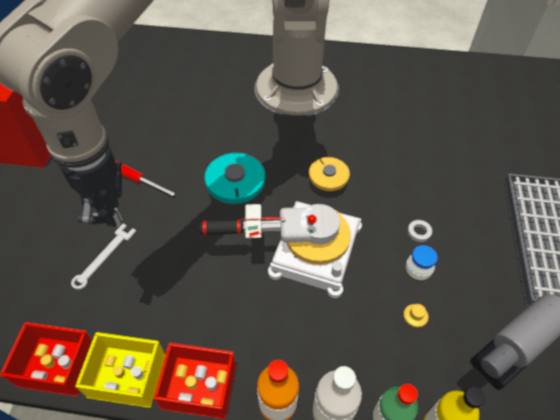

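The needle is back on the zero mark, the lever knob is still on the tighten side, and the mark has turned 0.36 rad (about 19 mm). The bystanders stand where they were, and the arm is clear with no contact force. Handing in.

```bash
python3 -c "
from station import bot
print(bot.hand_in())"
```

```text
the job is handed in; nothing more can be done
None
```

I flipped the red lever to the tighten side and swung the handle clockwise until the nut came up hard. I held the needle in the green, let go, and handed the job in at about 17 s of the 61 s allowed. The hand-in reports no verdict.

- **Lever:** after the push, the knob's position in the scene view matched full tighten (about 1.2 rad). It was still on the tighten side in the last pictures.
- **Nut:** the mark stopped at about 0.36 rad clockwise, roughly 19 mm. It was never seen to back off.
- **Needle:** I held the handle with the needle in the green for over 1.5 s at about 7–8 N, which is roughly 0.12–0.13 rad. In the top view it lay inside the green band, clear of the red.
- **After release:** the needle was back at the zero mark, the arm was clear with only sensor noise on the force, and the bystanders I could see had not visibly moved. I checked them by eye only.

**Disagreement:** adding up arm travel against the mark's turn put the needle at about 0.165 rad when the force gave 0.11 and the pictures about 0.115. I took the force and the pictures as right, because the needle was visibly at the green band. The knob-based head angle also changed by about 0.07 rad on release while the mark barely moved. That is within the noise of that measurement plus the ratchet's free play.

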